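Slide the setting block home in its own rack bay

TASK

Put the loose green-marked setting block away: keeping it flat on the mat, slide it nose first into the rack bay with the green tag, and press it gently home until the sprung stop plate hidden under the hood is pushed right in and you feel it go solid, then leave it there. Do not force it, and leave the yellow-marked block and the pliers where they are.

Things in the scene. Friction and masses are not known exactly. Their poses are not given: they have to be found in the camera images.
- setting_block: Loose aluminium block, 104 mm long (own x), 86 mm wide (y), 32 mm high, 0.28 to 0.56 kg, too wide to grip well. Green stripe on top near its rear end (-x) and a green rear face; the nose is the +x end, its upright corners rounded at 6 mm. Origin: centre of the underside. It starts flat on the mat in front of the rack, turned up to 0.45 rad either way from world +x.
- setting_block_nose (a point): Centre of the setting block's nose face, 52 mm ahead of the block's origin (+x) and 16 mm above the underside; axes as the block's.
- bay_green: Fixed rack bay with the green tag, one of three alike side by side at 100 mm pitch, in any order. Origin: on the mat, middle of its open mouth; own x points into the bay, z up. Side walls 37 mm high, 92 mm apart inside (flaring to about 98 mm over the first 18 mm), run from the mouth to x = 112 mm. No floor: the block slides on the mat. A hood covers it from x = 58 mm on.
- tag_green (a point): Middle of the green tag plate (80 mm wide, 28 mm high), upright on the front edge of the green bay's hood, 61 mm in from the mouth and 55 mm above the mat; its top is at 69 mm. The hood behind it is 37 mm clear inside, 41 mm high outside, with a thumbscrew up to 55 mm. Axes as the bay's.
- plunger_green (a joint): Sprung stop plate that the block's nose meets inside the green bay, hidden under the hood: 0 when free, 0.004 m when pushed right in (toward the back of the bay). The free plate stands anywhere from 66 to 86 mm in from the mouth, set afresh each time and not shown. Its spring is weak (0.2 to 1 N): the block's own friction on the mat holds it in; at full travel it is solid.
- yellow_block: The same kind of block with yellow markings, standing home in the bay with the yellow tag (next to the green bay or one farther); loose. Origin: centre of the underside.
- pliers: Red-handled long-nose pliers, 151 mm long, 44 mm wide, 10 mm high, lying loose on the mat to the right of the rack. Origin: centre of the underside.

How it is judged:
On the way, in this order (a step that is already met when the one before it is completed fails the run):
1. the block's nose is at least 20 mm inside the mouth of the green bay (x of setting_block_nose in the frame of bay_green above 0.02 m and y of setting_block_nose in the frame of bay_green between -0.012 and 0.012 m), for 0.1 s.
2. the block has pushed the green bay's stop plate right in (over 3.2 of its 4 mm) (value of joint plunger_green above 0.0032 m and x of setting_block_nose in the frame of bay_green above 0.055 m), for 0.05 s.
At the end, for the whole second after the job is handed in: The green-marked block lies flat and at rest in the green-tagged bay, in line with it within 0.08 rad and within 8 mm of its centre line, its nose over 55 mm in, and it keeps the stop plate pushed in by more than 2 of its 4 mm (value of joint plunger_green above 0.002 m and x of setting_block_nose in the frame of bay_green above 0.055 m and y of setting_block_nose in the frame of bay_green between -0.008 and 0.008 m and angle between the x axis of setting_block and the x axis of bay_green, either way round below 0.08 rad and angle between setting_block's own z axis and vertical below 0.05 rad and linear speed of setting_block below 0.01 m/s); the robot touches nothing.
It fails at once if the block was forced: it pressed on the green bay with over 25 N (contact force between setting_block and bay_green above 25 N).
It fails at once if the setting block was lifted more than 15 mm off the mat (height (world z) of setting_block above 0.015 m).
It fails at once if the yellow-marked block was moved more than 15 mm (distance of yellow_block from where it was at the start of the episode above 0.015 m).
It fails at once if the pliers were moved more than 20 mm (distance of pliers from where it was at the start of the episode above 0.02 m).
It also fails if it takes over 58 s, if anything falls off the work surface, if the arm or the gripper's body presses on something with over 40 N, if the wrist force passes 120 N, or if a joint passes its speed limit or range.

ROBOT

A 6-joint arm with a two-finger parallel gripper is mounted at the origin on the work surface; the furniture and walls round the work are solid. World frame = base frame: x ahead of the robot, y to its left, z up, the work surface at z = 0. Lengths are in m, angles in rad, forces in N, time in s.
With the tool pointing down it reaches from about 0.3 to 0.775 m from the base axis. Payload 14.6 kg.
Tool frame: the origin (TCP) lies at the very end of the fingers, on their centre line; the grasp point (between the pads) lies 19 mm behind it; y points along the fingers, x is the direction in which the jaws open and shut, and the axes are right-handed (so a half turn about y gives the same grasp; the last joint's range is limited). The gripper opens to 94 mm and grips with 3 to 60 N. Pads are 16 mm wide; open, the fingers measure 119 mm over their backs; the gripper's body (75 mm by 177 mm) begins 78 mm behind the grasp point.
Start: joints at [1.22, 0.3, 1.521, -0, 1.321, -0.067], TCP at [0.154, 0.528, 0.205] pointing down, gripper open.
Joint ranges: [-3.03, 3.03], [-0.79, 2.21], [0.23, 2.52], [-1.04, 4.18], [0, 3.07], [-2.55, 2.55]. Speed limits (rad/s): [2.22, 2.22, 2.57, 3.14, 3.14, 3.14].

INTERFACE

Orientations are given as [roll, pitch, yaw] about the fixed x, y, z axes, in that order (R = Rz(yaw) Ry(pitch) Rx(roll)).
In Python, from station import get_obs, cams, hand_in gives the robot as it stands. The module is installed in compiled form; this text tells all that it offers.
- The arm moves only by the tool step_arm, never from a script. Its argument "plan" is a list of rows, each an object with "grip": the closure, from -1 (fully open) to 1 (shut), so that 0 is half open; "slide": the shift along the tool's x, y, z in m, a list of three; "spin": the turn about the tool's y in degrees. A call has 1 to 20 rows; each row shifts and turns the commanded pose from where the row before left it, along the tool's axes as they then stand; what a row does not reach is not made up. A row lasts 1/12 s, in which the tool goes at most 41.7 mm and 7.16 degrees, less where a joint would pass 70% of its speed; a pose out of reach is approached as far as the arm can. A call is refused whole if a number of a shift passes 0.0417 or a number of a turn 7.16, either way. A call with a gripper value outside its range is refused whole. The fingers move at their own pace and stop on an object; "force" is the grip in N (left out, the last holds). Time passes only in rows, so rows that do not move let the fingers close. It gives the time, the measured TCP pose, the force and the opening at its end, in the units of the state.
- get_obs(): the state, without advancing time (a new reading comes with each control period).
- cams.camera(name): name is "scene" or "top" or "wrist"; returns the picture (400x640x3 uint8, blue, green, red); there is no depth.
- cams.calibration(name): a dict with "K" (3x3 intrinsics, pixels), "T" (4x4, takes a point from camera to world coordinates). Camera axes: x right, y up, looking along -z (the intrinsics and any distortion apply to the point x, -y, -z); pixel columns grow to the right and rows downward; lengths in m; the calibration is good to about 2 mm. A picture is of the moment at which its call begins: read the wrist's pose just before it. calibration takes no time and is no camera call; for the wrist camera it gives the pose at the moment of the call.
- hand_in(): hands the job in, once; it reports no verdict.
The state is a dict: "time_s": time; "qpos": joint angles; "joint_vel": joint speeds; "tau": joint torques, N m; "ee_pos": TCP position; "eef_rot": TCP orientation; "force": force on the tool from outside, world axes, zero at the start; "moment": the same for the moment, N m; "grip_width": finger opening in m.
Only numpy, scipy, OpenCV 4.12 (cv2) and the standard library are available. Lean on these libraries where they do the work, as an engineer would, in place of code of your own. Each camera call takes 0.05 s, during which the arm holds its last target.

## Working session

There is one attempt and no reset: what is moved stays moved. The work goes in short steps, Python scripts to look and compute and a tool call to move; the robot and the scene stay as the last step left them, time stands still between calls to the robot, and variables do not carry over. Pictures are saved under pics/ and viewed, and the job is handed in when it is done.

Besides the shell and the picture viewer there is one more tool, called by a JSON object that holds its "api" and its "payload", one argument or row to a line. step_arm: Moves the arm, as the interface text tells. Its arguments: {"type":"object","properties":{"plan":{"type":"array","items":{"type":"object","properties":{"grip":{"type":"number"},"slide":{"type":"array","items":{"type":"number"}},"spin":{"type":"number"}}}},"force":{"type":"number"}},"required":["plan"]}

```bash
mkdir -p pics; python3 - <<'E'
from station import get_obs,cams
import cv2
o=get_obs();print({k:(v if not hasattr(v,'tolist') else [round(float(x),4) for x in v]) if not isinstance(v,float) else v for k,v in o.items()})
for n in ['top','scene']:
    im=cams.camera(n);cv2.imwrite(f'pics/{n}0.png',im)
    c=cams.calibration(n);print(n,c)
E
```

```text
{'time_s': 0.0, 'qpos': [1.2204, 0.3005, 1.5216, -0.0001, 1.3207, -0.0666], 'joint_vel': [-0.0006, -0.001, -0.0001, 0.001, -0.0014, -0.0011], 'tau': [0.0016, -53.1818, -35.2732, 0.0709, 0.0246, -0.0001], 'ee_pos': [0.1539, 0.5277, 0.2049], 'eef_rot': [-1.5708, 0.0011, 1.287], 'force': [0.1859, -0.8968, -0.6143], 'moment': [0.0154, -0.0473, -0.0061], 'grip_width': 0.09416087885359208}
top {'K': array([[485.16357177,   0.        , 324.15139121],
       [  0.        , 485.16357177, 196.36930554],
       [  0.        ,   0.        ,   1.        ]]), 'T': array([[-0.02196715,  0.99553269, -0.09182649,  0.43212507],
       [-0.99958288, -0.02014798,  0.02069133,  0.10084246],
       [ 0.01874878,  0.09224272,  0.99556003,  0.93183589],
       [ 0.        ,  0.        ,  0.        ,  1.        ]])}
scene {'K': array([[510.97005968,   0.        , 325.07618188],
       [  0.        , 510.97005968, 208.08823342],
       [  0.        ,   0.        ,   1.        ]]), 'T': array([[-0.83737207,  0.3967895 , -0.37598685,  0.20470119],
       [-0.54659307, -0.61613588,  0.56710898,  0.6206182 ],
       [-0.0066361 ,  0.68039303,  0.73281737,  0.73236597],
       [ 0.        ,  0.        ,  0.        ,  1.        ]])}
```

View pics/top0.png

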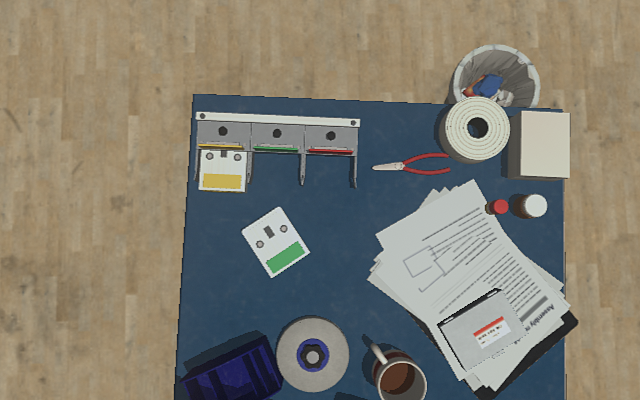

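View pics/scene0.png

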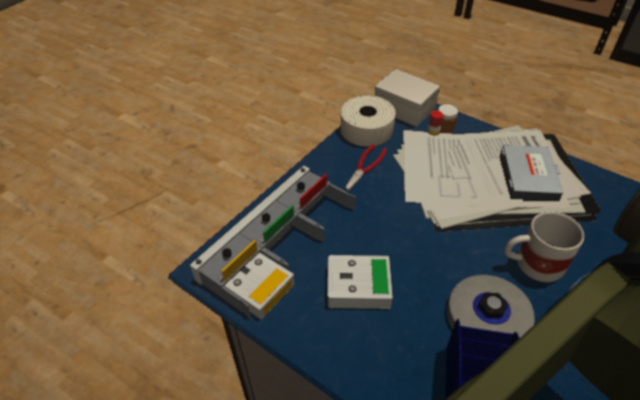

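The top view shows the rack at upper left, with tags yellow, green and red from left to right. The green block is at about (276,242) and is turned, with its nose to the upper left. I'll enlarge it.

```bash
python3 - <<'E'
import cv2
im=cv2.imread('pics/top0.png')
cv2.imwrite('pics/c1.png',cv2.resize(im[100:200,185:375],None,fx=4.2,fy=4.2,interpolation=cv2.INTER_CUBIC))
cv2.imwrite('pics/c2.png',cv2.resize(im[200:285,230:320],None,fx=7,fy=7,interpolation=cv2.INTER_CUBIC))
E
```

```text
(no output)
```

View pics/c1.png

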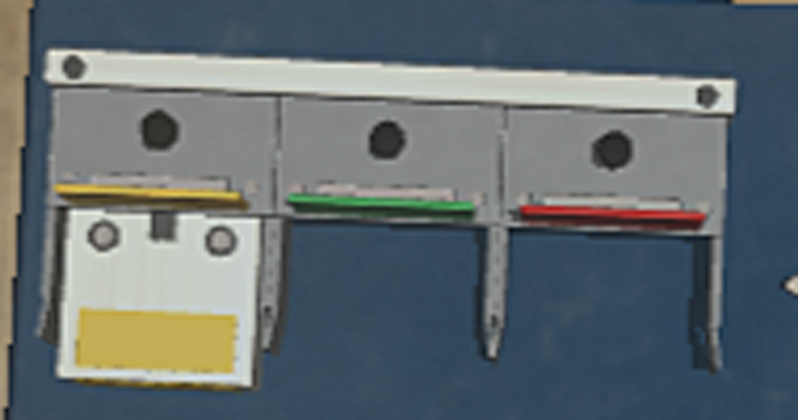

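View pics/c2.png

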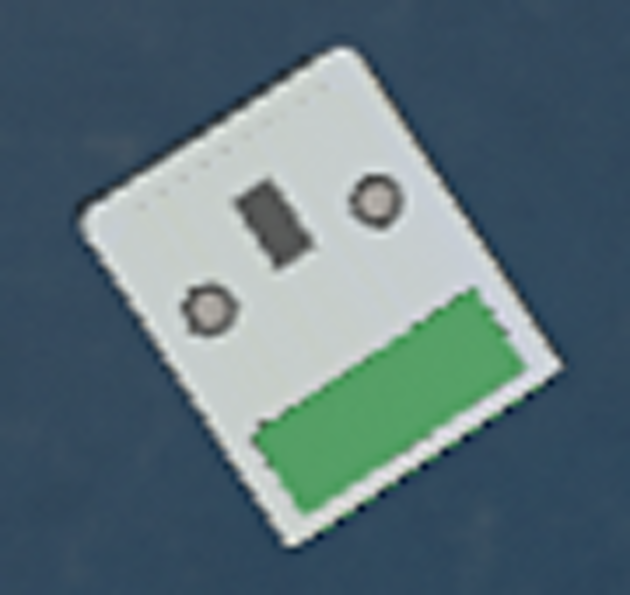

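```bash
cat > h.py <<'E'
import numpy as np, cv2
from station import get_obs,cams
def ray(n,uv,z,c=None):
    c=c or cams.calibration(n);K,T=c['K'],c['T']
    d=np.array([(uv[0]-K[0,2])/K[0,0],-(uv[1]-K[1,2])/K[1,1],-1.]);d=T[:3,:3]@d;o=T[:3,3]
    return o+d*(z-o[2])/d[2]
def proj(n,p,c=None):
    c=c or cams.calibration(n);K,T=c['K'],c['T']
    q=T[:3,:3].T@(np.array(p)-T[:3,3]);return np.array([K[0,2]+K[0,0]*q[0]/-q[2],K[1,2]+K[1,1]*-q[1]/-q[2]])
E
python3 - <<'E'
from h import *
np.set_printoptions(precision=4,suppress=True)
def c1(u,v):return ((u+.5)/4.2-.5+185,(v+.5)/4.2-.5+100)
def c2(u,v):return ((u+.5)/7-.5+230,(v+.5)/7-.5+200)
B=[ray('top',c2(*p),.032)[:2] for p in [(74,214),(290,550),(565,367),(354,38)]]
print(B,np.linalg.norm(B[0]-B[1]),np.linalg.norm(B[2]-B[3]),np.linalg.norm(B[1]-B[2]))
print('ctr',np.mean(B,0))
for a,b in[(1,0),(2,3)]:
    d=B[b]-B[a];print(np.arctan2(d[1],d[0]))
d=B[1]-B[2];print('rear',np.arctan2(d[1],d[0])-np.pi/2)
for nm,z,ps in [('screw',.055,[(160,130),(387,140),(613,152)]),('tagtop g',.069,[(290,197),(475,206)]),('tagtop y,r',.069,[(55,185),(245,197),(520,207),(707,214)]),('mouth',.037,[(267,350),(492,360),(715,370)]),('walls at hood',.041,[(277,215),(500,229),(722,236)])]:
    print(nm,[ray('top',c1(*p),z)[:2] for p in ps])
E
```

```text
[array([0.4557, 0.2385]), array([0.3668, 0.1827]), array([0.4127, 0.1099]), array([0.5007, 0.1642])] 0.10494801250620439 0.1033441913241207 0.0860769961476419
ctr [0.434  0.1739]
0.5602769830940184
0.5527282262864592
rear 0.5629744792100135
screw [array([0.6377, 0.2657]), array([0.6315, 0.167 ]), array([0.6245, 0.0684])]
tagtop g [array([0.6043, 0.2077]), array([0.5989, 0.1286])]
tagtop y,r [array([0.6113, 0.3079]), array([0.6046, 0.2269]), array([0.5981, 0.1093]), array([0.5936, 0.0291])]
mouth [array([0.5425, 0.2224]), array([0.5361, 0.1233]), array([0.5297, 0.0248])]
walls at hood [array([0.6019, 0.217 ]), array([0.5938, 0.1187]), array([0.5889, 0.0204])]
```

```bash
cat >> h.py <<'E'
def box(x,y,yaw,x0,x1,w,z):
    c,s=np.cos(yaw),np.sin(yaw)
    return [(x+c*a-s*b,y+s*a+c*b,z) for a,b in[(x0,-w),(x0,w),(x1,w),(x1,-w)]]
def ov(n,im,boxes,k,roi):
    c=cams.calibration(n);u0,v0,u1,v1=roi
    o=cv2.resize(im[v0:v1,u0:u1],None,fx=k,fy=k,interpolation=cv2.INTER_CUBIC)
    for b,col in boxes:
        p=np.array([(proj(n,q,c)-[u0,v0]+.5)*k for q in b])
        cv2.polylines(o,[np.round(p*16).astype(int)],True,col,1,cv2.LINE_AA,4)
    return o
E
python3 - <<'E'
from h import *
G=(0,0,255);Y=(255,0,255)
bay=(.540,.1726,-.066)
bl=(.434,.1739,.56)
bx=[(box(*bl,-.052,.052,.043,.032),G),(box(*bl,-.052,.052,.043,.0),Y),(box(*bay,0,.112,.046,.037),Y),(box(*bay,.061,.061,.04,.069),G),(box(*bay,.061,.061,.04,.041),G)]
cv2.imwrite('pics/o1.png',ov('scene',cv2.imread('pics/scene0.png'),bx,4,(220,150,400,300)))
E
```

```text
(no output)
```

View pics/o1.png

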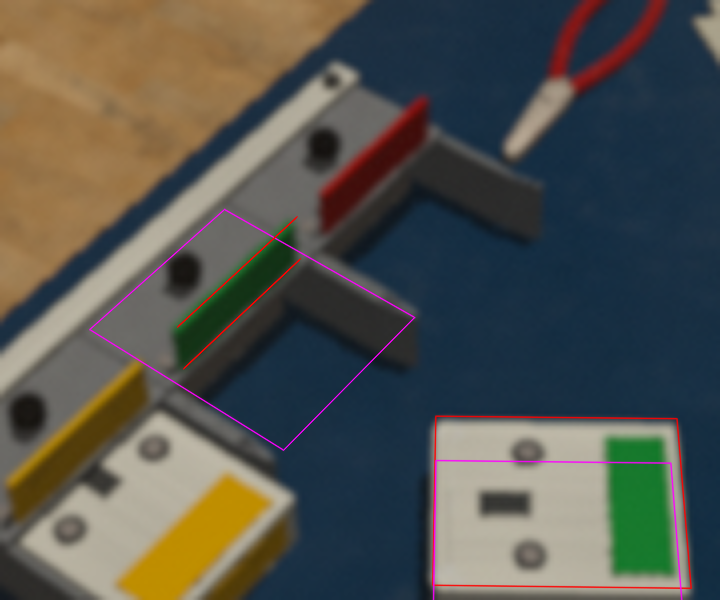

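The scene overlay agrees to about 1–2 mm. The block is at (0.434, 0.174) with yaw 0.56, and the bay mouth is at (0.540, 0.173) with yaw -0.066. Next I'll move above the block.

{"api": "step_arm", "payload": {
  "plan": [
    {"grip": -1,"slide": [-0.0195,0,-0.0255]},
    {"grip": -1,"slide": [-0.0195,0,-0.0255]},
    {"grip": -1,"slide": [-0.0195,0,-0.0255]},
    {"grip": -1,"slide": [-0.0195,0,-0.0255]},
    {"grip": -1,"slide": [-0.0195,0,-0.0255]},
    {"grip": -1,"slide": [-0.0195,0,-0.0255]},
    {"grip": -1,"slide": [-0.0195,0,-0.0255]},
    {"grip": -1,"slide": [-0.0195,0,-0.0255]},
    {"grip": -1,"slide": [-0.0195,0,-0.0255]},
    {"grip": -1,"slide": [-0.0195,0,-0.0255]},
    {"grip": -1,"slide": [-0.0195,0,-0.0255]},
    {"grip": -1,"slide": [-0.0195,0,-0.0255]},
    {"grip": -1,"slide": [-0.0195,0,-0.0255]},
    {"grip": -1,"slide": [-0.0195,0,-0.0255]}
  ]
}}

```text
schema error: expected keys grip, slide, spin
```

{"api": "step_arm", "payload": {
  "plan": [
    {"grip": -1,"spin": -6.9},
    {"grip": -1,"spin": -6.9},
    {"grip": -1,"spin": -6.9},
    {"grip": -1,"spin": -6.9},
    {"grip": -1,"spin": -6.9},
    {"grip": -1,"spin": -6.9},
    {"grip": -1,"spin": -6.9},
    {"grip": -1},
    {"grip": -1}
  ]
}}

```text
schema error: expected keys grip, slide, spin
```

```bash
cat >> h.py <<'E'
def tool(p,yaw,grasp=None):
    o=get_obs();e=np.array(o['ee_pos']);t=o['eef_rot'][2];d=np.array(p)-e
    print('t',round(o['time_s'],2),'pos',np.round(e,4),'rot',np.round(o['eef_rot'],4),'F',np.round(o['force'],1),'w',round(o['grip_width'],4))
    c,s=np.cos(t),np.sin(t)
    print('slide',np.round([c*d[0]+s*d[1],-d[2],-s*d[0]+c*d[1]],4),'spin',round(np.degrees(t-yaw),2))
E
python3 - <<'E'
from h import *
tool((.4213,.1659,.006),2.131)
G=(0,0,255);Y=(255,0,255)
bay=(.540,.1726,-.066)
bl=(.434,.1739,.56)
bx=[(box(*bl,-.052,.052,.043,.032),G),(box(*bay,0,.112,.046,.037),Y),(box(*bay,.061,.061,.04,.069),G),(box(*bay,.061,.061,.04,.041),G)]
cv2.imwrite('pics/w1.png',ov('wrist',cams.camera('wrist'),bx,1.25,(0,0,640,400)))
E
```

```text
t 0.1 pos [0.1539 0.5278 0.2049] rot [-1.5708e+00  1.0000e-03  1.2870e+00] F [-0.5 -0.3  0.2] w 0.0939
slide [-0.2725  0.1989 -0.358 ] spin -48.36
```

View pics/w1.png

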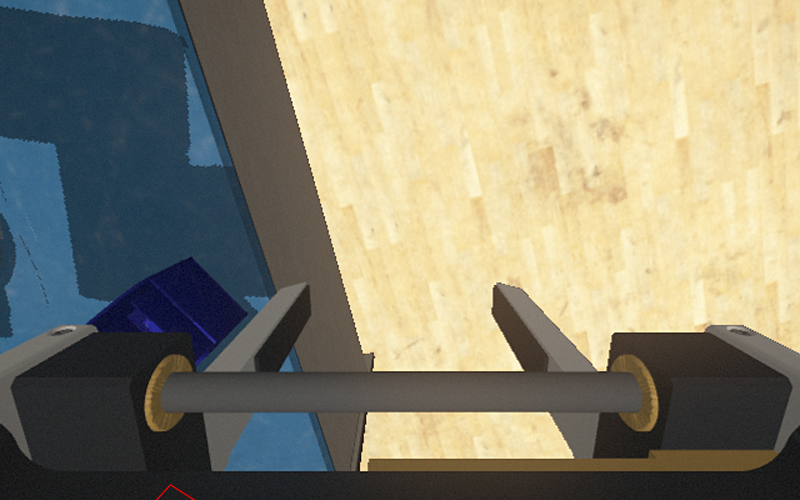

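Both moves were refused because every row needs all three keys. The wrist view only shows the start pose. I'll resend them.

{"api": "step_arm", "payload": {
  "plan": [
    {"grip": -1,"slide": [-0.0195,0,-0.0255],"spin": 0},
    {"grip": -1,"slide": [-0.0195,0,-0.0255],"spin": 0},
    {"grip": -1,"slide": [-0.0195,0,-0.0255],"spin": 0},
    {"grip": -1,"slide": [-0.0195,0,-0.0255],"spin": 0},
    {"grip": -1,"slide": [-0.0195,0,-0.0255],"spin": 0},
    {"grip": -1,"slide": [-0.0195,0,-0.0255],"spin": 0},
    {"grip": -1,"slide": [-0.0195,0,-0.0255],"spin": 0},
    {"grip": -1,"slide": [-0.0195,0,-0.0255],"spin": 0},
    {"grip": -1,"slide": [-0.0195,0,-0.0255],"spin": 0},
    {"grip": -1,"slide": [-0.0195,0,-0.0255],"spin": 0},
    {"grip": -1,"slide": [-0.0195,0,-0.0255],"spin": 0},
    {"grip": -1,"slide": [-0.0195,0,-0.0255],"spin": 0},
    {"grip": -1,"slide": [-0.0195,0,-0.0255],"spin": 0},
    {"grip": -1,"slide": [-0.0195,0,-0.0255],"spin": 0}
  ]
}}

```text
time_s: 1.32
ee_pos: [0.4209, 0.1645, 0.2054]
eef_rot: [-1.571, -0.0, 1.287]
force: [-0.5, 0.7, 0.4]
grip_width: 0.0941
```

{"api": "step_arm", "payload": {
  "plan": [
    {"grip": -1,"slide": [0,0,0],"spin": -6.9},
    {"grip": -1,"slide": [0,0,0],"spin": -6.9},
    {"grip": -1,"slide": [0,0,0],"spin": -6.9},
    {"grip": -1,"slide": [0,0,0],"spin": -6.9},
    {"grip": -1,"slide": [0,0,0],"spin": -6.9},
    {"grip": -1,"slide": [0,0,0],"spin": -6.9},
    {"grip": -1,"slide": [0,0,0],"spin": -6.9},
    {"grip": -1,"slide": [0,0,0],"spin": 0},
    {"grip": -1,"slide": [0,0,0],"spin": 0}
  ]
}}

```text
time_s: 2.07
ee_pos: [0.4202, 0.1659, 0.2053]
eef_rot: [-1.571, -0.0, 2.126]
force: [-0.2, -0.1, 0.0]
grip_width: 0.0939
```

```bash
python3 - <<'E'
from h import *
tool((.4213,.1659,.006),2.131)
G=(0,0,255);Y=(255,0,255)
bay=(.540,.1726,-.066)
bl=(.434,.1739,.56)
bx=[(box(*bl,-.052,.052,.043,.032),G),(box(*bay,0,.112,.046,.037),Y),(box(*bay,.061,.061,.04,.069),G),(box(*bay,.061,.061,.04,.041),G)]
cv2.imwrite('pics/w2.png',ov('wrist',cams.camera('wrist'),bx,1.25,(0,0,640,400)))
E
```

```text
t 2.07 pos [0.4202 0.1659 0.2053] rot [-1.5706e+00 -1.0000e-04  2.1262e+00] F [-0.2 -0.1  0. ] w 0.0939
slide [-0.0006  0.1993 -0.0009] spin -0.28
```

View pics/w2.png

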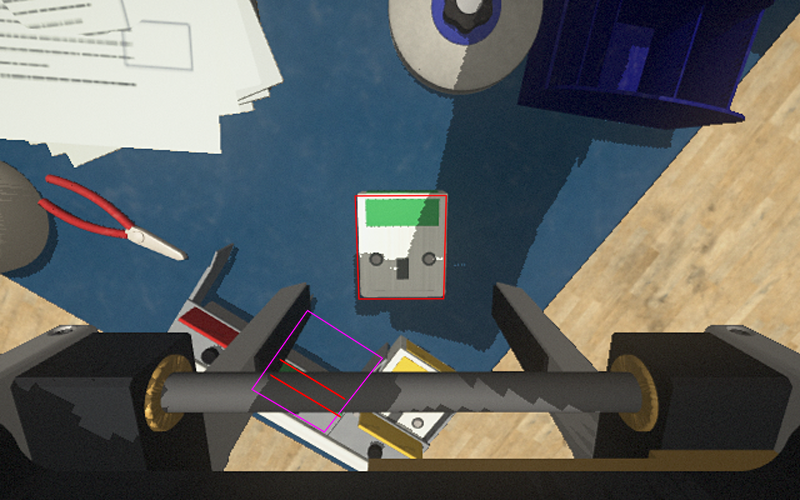

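The overlay fits the block in the wrist view and the fingers straddle it symmetrically. I'll descend and grip lightly.

{"api": "step_arm", "payload": {
  "plan": [
    {"grip": -1,"slide": [-0.0005,0.022,-0.001],"spin": -0.3},
    {"grip": -1,"slide": [0,0.022,0],"spin": 0},
    {"grip": -1,"slide": [0,0.022,0],"spin": 0},
    {"grip": -1,"slide": [0,0.022,0],"spin": 0},
    {"grip": -1,"slide": [0,0.022,0],"spin": 0},
    {"grip": -1,"slide": [0,0.022,0],"spin": 0},
    {"grip": -1,"slide": [0,0.022,0],"spin": 0},
    {"grip": -1,"slide": [0,0.015,0],"spin": 0},
    {"grip": -1,"slide": [0,0.01,0],"spin": 0},
    {"grip": -1,"slide": [0,0.01,0],"spin": 0},
    {"grip": -1,"slide": [0,0.01,0],"spin": 0},
    {"grip": -1,"slide": [0,0,0],"spin": 0}
  ]
}}

```text
time_s: 3.12
ee_pos: [0.4209, 0.1659, 0.0052]
eef_rot: [-1.569, -0.0, 2.134]
force: [-0.2, -0.2, 0.1]
grip_width: 0.0941
```

{"api": "step_arm", "payload": {
  "force": 8,
  "plan": [
    {"grip": -0.7,"slide": [0,0,0],"spin": 0},
    {"grip": -0.5,"slide": [0,0,0],"spin": 0},
    {"grip": -0.5,"slide": [0,0,0],"spin": 0},
    {"grip": -0.5,"slide": [0,0,0],"spin": 0},
    {"grip": -0.5,"slide": [0,0,0],"spin": 0}
  ]
}}

```text
time_s: 3.53
ee_pos: [0.4216, 0.1661, 0.0069]
eef_rot: [-1.571, 0.0, 2.135]
force: [-1.5, -0.0, 1.6]
grip_width: 0.0859
```

{"api": "step_arm", "payload": {
  "plan": [
    {"grip": -0.5,"slide": [0,0,0],"spin": 4},
    {"grip": -0.5,"slide": [0,0,0],"spin": 4},
    {"grip": -0.5,"slide": [0,0,0],"spin": 4},
    {"grip": -0.5,"slide": [0,0,0],"spin": 4},
    {"grip": -0.5,"slide": [0,0,0],"spin": 4},
    {"grip": -0.5,"slide": [0,0,0],"spin": 4},
    {"grip": -0.5,"slide": [0,0,0],"spin": 4},
    {"grip": -0.5,"slide": [0,0,0],"spin": 4},
    {"grip": -0.5,"slide": [0,0,0],"spin": 4},
    {"grip": -0.5,"slide": [0.007,0,0],"spin": 0},
    {"grip": -0.5,"slide": [0.007,0,0],"spin": 0},
    {"grip": -0.5,"slide": [0,0,0],"spin": 0}
  ]
}}

```text
time_s: 4.53
ee_pos: [0.4227, 0.1811, 0.0068]
eef_rot: [-1.572, -0.001, 1.508]
force: [-0.6, 4.6, 2.7]
grip_width: 0.086
```

```bash
python3 - <<'E'
from h import *
tool((.4213,.1804,.006),1.505)
for n in ['top','scene','wrist']:
    cv2.imwrite(f'pics/{n}3.png',cams.camera(n))
G=(0,0,255);Y=(255,0,255)
bay=(.540,.1726,-.066)
bx=[(box(*bay,-.1,0.112,.046,.037),Y),(box(*bay,.061,.061,.04,.069),G),(box(*bay,.061,.061,.04,.041),G)]
cv2.imwrite('pics/o3.png',ov('top',cv2.imread('pics/top3.png'),bx,4.5,(190,100,340,230)))
E
```

```text
t 4.53 pos [0.4227 0.1811 0.0068] rot [-1.5718e+00 -7.0000e-04  1.5081e+00] F [-0.6  4.6  2.7] w 0.086
slide [-0.0008  0.0008  0.0014] spin 0.18
```

View pics/o3.png

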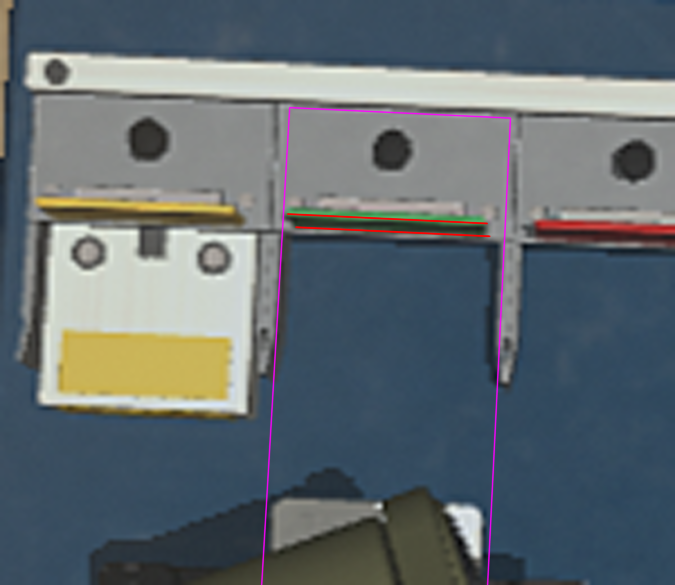

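View pics/scene3.png

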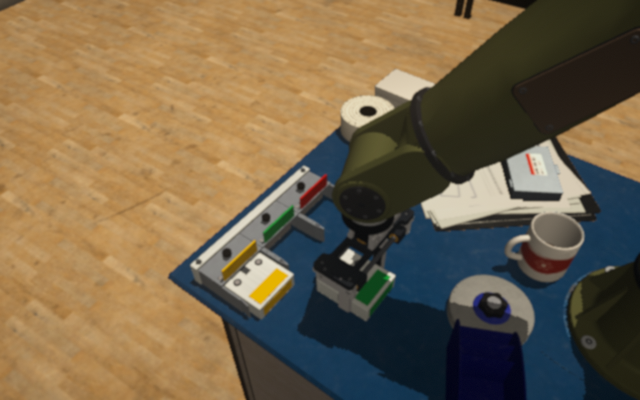

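View pics/wrist3.png

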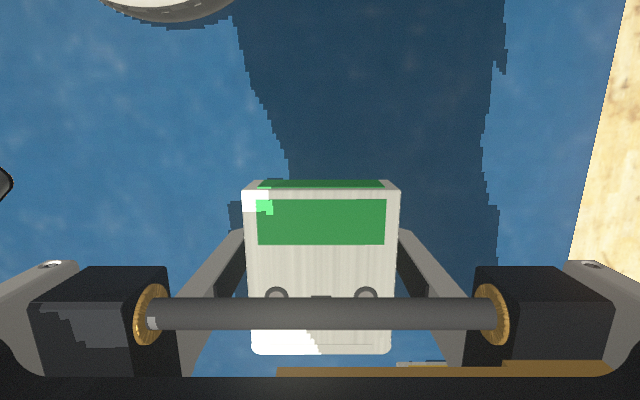

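The block is aligned just ahead of the bay, and its mid line sits about 1.5 mm too far left (+y). I'll correct that and slide it to the mouth.

{"api": "step_arm", "payload": {
  "plan": [
    {"grip": -0.5,"slide": [-0.0015,0,-0.005],"spin": 0.2},
    {"grip": -0.5,"slide": [0,0,-0.005],"spin": 0},
    {"grip": -0.5,"slide": [0,0,-0.005],"spin": 0},
    {"grip": -0.5,"slide": [0,0,-0.005],"spin": 0},
    {"grip": -0.5,"slide": [0,0,-0.005],"spin": 0},
    {"grip": -0.5,"slide": [0,0,-0.005],"spin": 0},
    {"grip": -0.5,"slide": [0,0,-0.005],"spin": 0},
    {"grip": -0.5,"slide": [0,0,-0.005],"spin": 0},
    {"grip": -0.5,"slide": [0,0,-0.003],"spin": 0},
    {"grip": -0.5,"slide": [0,0,0],"spin": 0}
  ]
}}

```text
time_s: 5.52
ee_pos: [0.4649, 0.1756, 0.0065]
eef_rot: [-1.57, 0.0, 1.504]
force: [-2.6, -0.3, 4.1]
grip_width: 0.0859
```

```bash
python3 - <<'E'
from h import *
tool((.540,.1726,.006),1.505)
im=cams.camera('top')
cv2.imwrite('pics/o4r.png',cv2.resize(im[130:220,225:325],None,fx=7,fy=6.5,interpolation=cv2.INTER_CUBIC))
E
```

```text
t 5.52 pos [0.4649 0.1756 0.0065] rot [-1.5698e+00  1.0000e-04  1.5041e+00] F [-2.6 -0.3  4.1] w 0.0859
slide [ 0.002   0.0005 -0.0751] spin -0.05
```

View pics/o4r.png

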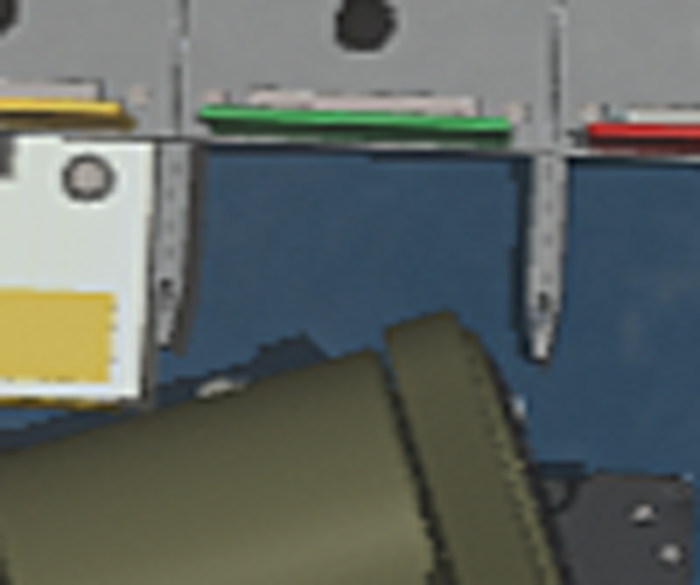

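The nose is just short of the mouth and about 2.3 mm too far right: block mid line at column 360, bay mid line at 350, at 3.8 px/mm. I'll shift it left, then enter.

{"api": "step_arm", "payload": {
  "plan": [
    {"grip": -0.5,"slide": [0.0012,0,0],"spin": 0},
    {"grip": -0.5,"slide": [0.0012,0,0],"spin": 0},
    {"grip": -0.5,"slide": [0,0,-0.004],"spin": 0},
    {"grip": -0.5,"slide": [0,0,-0.004],"spin": 0},
    {"grip": -0.5,"slide": [0,0,-0.004],"spin": 0},
    {"grip": -0.5,"slide": [0,0,0],"spin": 0}
  ]
}}

```text
time_s: 6.07
ee_pos: [0.4775, 0.1775, 0.0064]
eef_rot: [-1.571, -0.0, 1.504]
force: [1.4, 1.1, 0.6]
grip_width: 0.086
```

```bash
python3 - <<'E'
from h import *
tool((.540,.1726,.006),1.505)
im=cams.camera('top')
cv2.imwrite('pics/o5.png',cv2.resize(im[130:220,225:325],None,fx=7,fy=6.5,interpolation=cv2.INTER_CUBIC))
E
```

```text
t 6.07 pos [0.4775 0.1775 0.0064] rot [-1.5708e+00 -3.0000e-04  1.5036e+00] F [1.4 1.1 0.6] w 0.086
slide [-0.0007  0.0004 -0.0627] spin -0.08
```

View pics/o5.png

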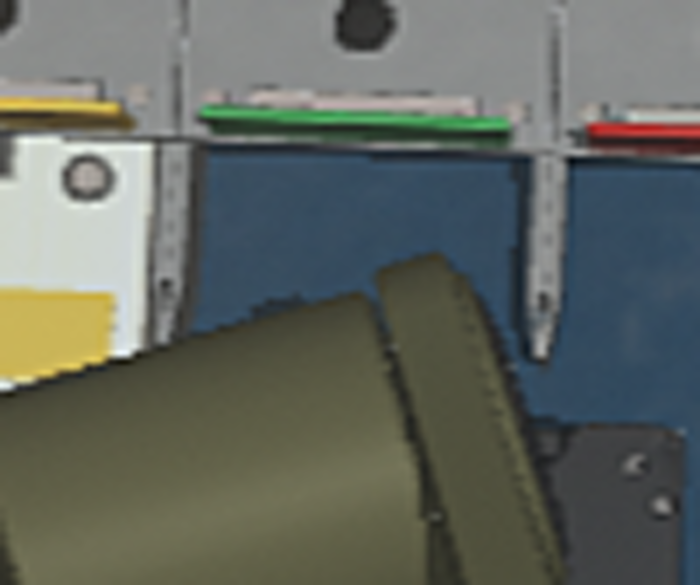

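The arm now hides the block, but by the numbers it is centred within 1 mm. I'll enter slowly and watch the force.

{"api": "step_arm", "payload": {
  "plan": [
    {"grip": -0.5,"slide": [0,0,-0.003],"spin": 0},
    {"grip": -0.5,"slide": [0,0,-0.003],"spin": 0},
    {"grip": -0.5,"slide": [0,0,-0.003],"spin": 0},
    {"grip": -0.5,"slide": [0,0,-0.003],"spin": 0}
  ]
}}

```text
time_s: 6.45
ee_pos: [0.4891, 0.1765, 0.0063]
eef_rot: [-1.57, 0.0, 1.504]
force: [-3.7, 0.5, 0.3]
grip_width: 0.0859
```

{"api": "step_arm", "payload": {
  "plan": [
    {"grip": -0.5,"slide": [0,0,-0.003],"spin": 0},
    {"grip": -0.5,"slide": [0,0,-0.003],"spin": 0},
    {"grip": -0.5,"slide": [0,0,-0.003],"spin": 0},
    {"grip": -0.5,"slide": [0,0,-0.003],"spin": 0}
  ]
}}

```text
time_s: 6.78
ee_pos: [0.5015, 0.1756, 0.0063]
eef_rot: [-1.571, 0.0, 1.503]
force: [-3.0, 0.4, -1.1]
grip_width: 0.0859
```

{"api": "step_arm", "payload": {
  "plan": [
    {"grip": -0.5,"slide": [0,0,-0.003],"spin": 0},
    {"grip": -0.5,"slide": [0,0,-0.002],"spin": 0},
    {"grip": -0.5,"slide": [0,0,0],"spin": 0},
    {"grip": -0.5,"slide": [0,0,0],"spin": 0}
  ]
}}

```text
time_s: 7.12
ee_pos: [0.5064, 0.1752, 0.0064]
eef_rot: [-1.571, -0.0, 1.503]
force: [-0.7, -0.9, -3.5]
grip_width: 0.0862
```

{"api": "step_arm", "payload": {
  "plan": [
    {"grip": -1,"slide": [0,0,0],"spin": 0},
    {"grip": -1,"slide": [0,0,0],"spin": 0},
    {"grip": -1,"slide": [0,0,0],"spin": 0},
    {"grip": -1,"slide": [0,-0.01,0],"spin": 0},
    {"grip": -1,"slide": [0,-0.02,0],"spin": 0},
    {"grip": -1,"slide": [0,-0.03,0],"spin": 0},
    {"grip": -1,"slide": [0,-0.03,0],"spin": 0},
    {"grip": -1,"slide": [0,0,0.03],"spin": 0},
    {"grip": -1,"slide": [0,0,0.03],"spin": 0},
    {"grip": 0,"slide": [0,0,0.03],"spin": 0},
    {"grip": 0,"slide": [0,0,0.03],"spin": 0},
    {"grip": 0,"slide": [0,0,0],"spin": 0},
    {"grip": 0,"slide": [0,0,0],"spin": 0}
  ]
}}

```text
time_s: 8.2
ee_pos: [0.3861, 0.1837, 0.0976]
eef_rot: [-1.572, -0.001, 1.505]
force: [0.7, 0.1, 0.6]
grip_width: 0.0708
```

```bash
python3 - <<'E'
from h import *
tool((.45,.1785,.006),1.505)
G=(0,0,255)
for n in ['top','wrist']:
    im=cams.camera(n);cv2.imwrite(f'pics/{n}6.png',im)
cv2.imwrite('pics/o6.png',cv2.resize(cv2.imread('pics/top6.png')[130:220,225:325],None,fx=7,fy=6.5,interpolation=cv2.INTER_CUBIC))
E
```

```text
t 8.2 pos [0.3861 0.1837 0.0976] rot [-1.5724e+00 -7.0000e-04  1.5046e+00] F [0.7 0.1 0.6] w 0.0708
slide [-0.0009  0.0916 -0.0641] spin -0.03
```

View pics/o6.png

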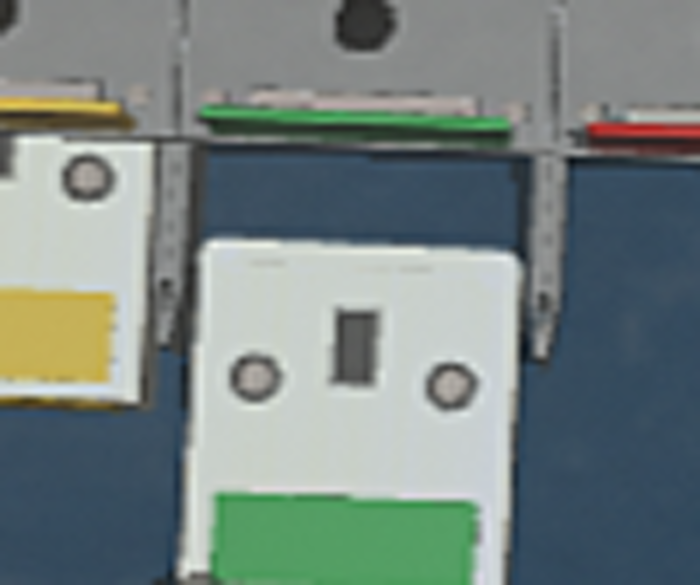

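View pics/wrist6.png

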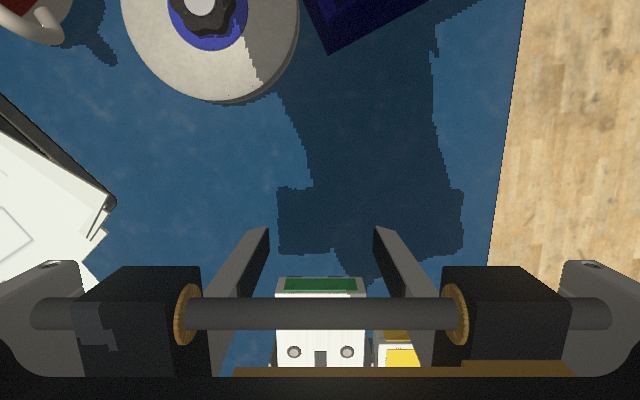

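The block sits centred and in line in the bay mouth. I'll lower the half-open fingers behind it.

{"api": "step_arm", "payload": {
  "plan": [
    {"grip": 0,"slide": [0,0.018,-0.01],"spin": 0},
    {"grip": 0,"slide": [0,0.018,-0.01],"spin": 0},
    {"grip": 0,"slide": [0,0.018,-0.01],"spin": 0},
    {"grip": 0,"slide": [0,0.018,-0.01],"spin": 0},
    {"grip": 0,"slide": [0,0.018,-0.01],"spin": 0},
    {"grip": 0,"slide": [0,0,0],"spin": 0},
    {"grip": 0,"slide": [0,0,0],"spin": 0}
  ]
}}

```text
time_s: 8.88
ee_pos: [0.4365, 0.1797, 0.006]
eef_rot: [-1.569, 0.001, 1.503]
force: [0.1, 0.2, -0.1]
grip_width: 0.0471
```

```bash
python3 - <<'E'
from h import *
tool((.45,.1785,.006),1.505)
print([ray('top',(225+u/7-.4,130+v/6.5-.4),.032) for u,v in[(230,243),(490,252)]])
im=cams.camera('wrist');cv2.imwrite('pics/w7.png',im)
E
```

```text
t 8.88 pos [0.4365 0.1797 0.006 ] rot [-1.5691e+00  7.0000e-04  1.5025e+00] F [ 0.1  0.2 -0.1] w 0.0471
slide [-0.0002  0.     -0.0136] spin -0.14
[array([0.5727754 , 0.20555226, 0.032     ]), array([0.56883642, 0.13626905, 0.032     ])]
```

View pics/w7.png

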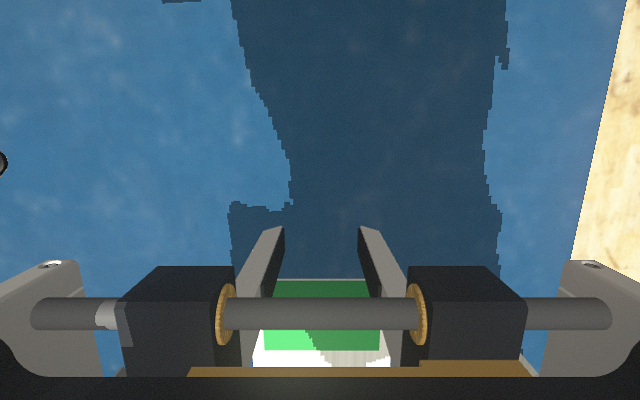

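{"api": "step_arm", "payload": {
  "plan": [
    {"grip": 0,"slide": [0,0,-0.006],"spin": 0},
    {"grip": 0,"slide": [0,0,-0.006],"spin": 0},
    {"grip": 0,"slide": [0,0,-0.004],"spin": 0},
    {"grip": 0,"slide": [0,0,-0.002],"spin": 0},
    {"grip": 0,"slide": [0,0,-0.002],"spin": 0},
    {"grip": 0,"slide": [0,0,-0.002],"spin": 0},
    {"grip": 0,"slide": [0,0,-0.002],"spin": 0},
    {"grip": 0,"slide": [0,0,-0.002],"spin": 0}
  ]
}}

```text
time_s: 9.6
ee_pos: [0.4614, 0.1783, 0.0064]
eef_rot: [-1.569, 0.0, 1.504]
force: [-7.8, 0.7, 6.1]
grip_width: 0.0469
```

{"api": "step_arm", "payload": {
  "plan": [
    {"grip": 0,"slide": [0,0,-0.002],"spin": 0},
    {"grip": 0,"slide": [0,0,-0.002],"spin": 0},
    {"grip": 0,"slide": [0,0,-0.002],"spin": 0},
    {"grip": 0,"slide": [0,0,-0.002],"spin": 0},
    {"grip": 0,"slide": [0,0,-0.002],"spin": 0}
  ]
}}

```text
time_s: 10.02
ee_pos: [0.4714, 0.1776, 0.0065]
eef_rot: [-1.569, 0.0, 1.504]
force: [-8.2, 1.8, 6.6]
grip_width: 0.0472
```

{"api": "step_arm", "payload": {
  "plan": [
    {"grip": 0,"slide": [0,0,-0.002],"spin": 0},
    {"grip": 0,"slide": [0,0,-0.002],"spin": 0},
    {"grip": 0,"slide": [0,0,-0.002],"spin": 0},
    {"grip": 0,"slide": [0,0,-0.002],"spin": 0},
    {"grip": 0,"slide": [0,0,-0.002],"spin": 0}
  ]
}}

```text
time_s: 10.43
ee_pos: [0.4814, 0.177, 0.0065]
eef_rot: [-1.569, 0.0, 1.504]
force: [-7.9, -0.1, 5.9]
grip_width: 0.047
```

```bash
python3 - <<'E'
from h import *
tool((.5,.1752,.006),1.505)
for n in ['top','scene','wrist']:
    cv2.imwrite(f'pics/{n}8.png',cams.camera(n))
a=cv2.resize(cv2.imread('pics/top8.png')[120:220,215:335],None,fx=4,fy=4,interpolation=cv2.INTER_CUBIC)
b=cv2.resize(cv2.imread('pics/scene8.png')[190:310,220:340],None,fx=3.3333,fy=3.3333,interpolation=cv2.INTER_CUBIC)[:400]
cv2.imwrite('pics/o8.png',cv2.resize(np.hstack([a,b]),None,fx=.9,fy=.9))
E
```

```text
t 10.43 pos [0.4814 0.177  0.0065] rot [-1.5686e+00  4.0000e-04  1.5036e+00] F [-7.9 -0.1  5.9] w 0.047
slide [-0.0005  0.0005 -0.0187] spin -0.08
```

View pics/o8.png

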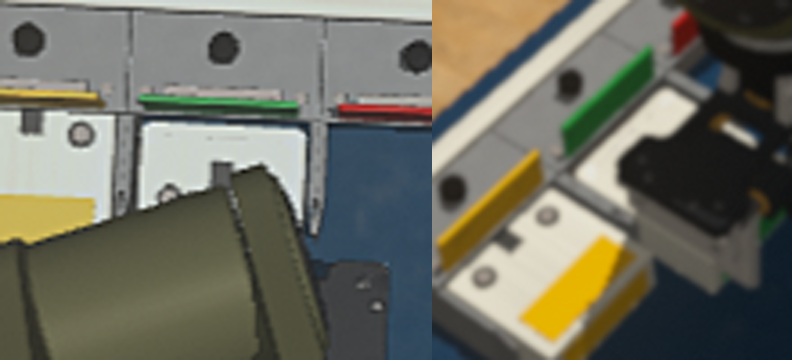

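Image check: the block is in the bay with its nose at the hood edge, and the yellow block hasn't moved. The push takes about 8 N with 6 N upward on the tool, so I'll ease up slightly while pushing.

{"api": "step_arm", "payload": {
  "plan": [
    {"grip": 0,"slide": [0,-0.0005,-0.002],"spin": 0},
    {"grip": 0,"slide": [0,-0.0005,-0.002],"spin": 0},
    {"grip": 0,"slide": [0,0,-0.002],"spin": 0}
  ]
}}

```text
time_s: 10.83
ee_pos: [0.4883, 0.1764, 0.0073]
eef_rot: [-1.571, 0.0, 1.503]
force: [-1.9, 0.4, -1.8]
grip_width: 0.0473
```

{"api": "step_arm", "payload": {
  "plan": [
    {"grip": 0,"slide": [0,0,-0.0015],"spin": 0},
    {"grip": 0,"slide": [0,0,-0.0015],"spin": 0}
  ]
}}

```text
time_s: 11.0
ee_pos: [0.4913, 0.1762, 0.0073]
eef_rot: [-1.571, 0.0, 1.503]
force: [-2.8, -0.9, -2.0]
grip_width: 0.047
```

Easing up dropped the push force to about 2 N. I'll continue in 1 mm steps.

{"api": "step_arm", "payload": {
  "plan": [
    {"grip": 0,"slide": [0,0,-0.001],"spin": 0},
    {"grip": 0,"slide": [0,0,-0.001],"spin": 0},
    {"grip": 0,"slide": [0,0,-0.001],"spin": 0}
  ]
}}

```text
time_s: 11.25
ee_pos: [0.4942, 0.176, 0.0073]
eef_rot: [-1.571, 0.0, 1.503]
force: [-2.1, -0.3, -2.1]
grip_width: 0.0471
```

{"api": "step_arm", "payload": {
  "plan": [
    {"grip": 0,"slide": [0,0,-0.001],"spin": 0},
    {"grip": 0,"slide": [0,0,-0.001],"spin": 0}
  ]
}}

```text
time_s: 11.42
ee_pos: [0.4962, 0.1759, 0.0074]
eef_rot: [-1.571, 0.0, 1.503]
force: [-3.7, -0.5, -2.1]
grip_width: 0.0472
```

{"api": "step_arm", "payload": {
  "plan": [
    {"grip": 0,"slide": [0,0,-0.001],"spin": 0},
    {"grip": 0,"slide": [0,0,-0.001],"spin": 0}
  ]
}}

```text
time_s: 11.58
ee_pos: [0.4978, 0.1758, 0.0073]
eef_rot: [-1.569, 0.0, 1.503]
force: [-12.1, 1.0, 6.6]
grip_width: 0.0472
```

{"api": "step_arm", "payload": {
  "plan": [
    {"grip": 0,"slide": [0,0,0],"spin": 0}
  ]
}}

```text
time_s: 11.67
ee_pos: [0.4978, 0.1758, 0.0074]
eef_rot: [-1.569, 0.0, 1.503]
force: [-6.6, -0.7, 0.9]
grip_width: 0.0467
```

{"api": "step_arm", "payload": {
  "plan": [
    {"grip": 0,"slide": [0,-0.0005,-0.0003],"spin": 0}
  ]
}}

```text
time_s: 11.75
ee_pos: [0.4978, 0.1757, 0.0077]
eef_rot: [-1.569, 0.0, 1.504]
force: [-7.3, 0.4, -2.1]
grip_width: 0.0473
```

{"api": "step_arm", "payload": {
  "plan": [
    {"grip": 0,"slide": [0,0,-0.0005],"spin": 0}
  ]
}}

```text
time_s: 11.83
ee_pos: [0.498, 0.1757, 0.0076]
eef_rot: [-1.568, 0.001, 1.504]
force: [-9.0, 0.6, -2.0]
grip_width: 0.0468
```

{"api": "step_arm", "payload": {
  "plan": [
    {"grip": 0,"slide": [0,0,-0.0005],"spin": 0}
  ]
}}

```text
time_s: 11.92
ee_pos: [0.4981, 0.1756, 0.0074]
eef_rot: [-1.567, 0.001, 1.504]
force: [-12.7, 0.6, 1.1]
grip_width: 0.0472
```

The advance has stopped: 0.3 mm of movement for 1.3 mm commanded, with force rising to 12.7 N. It feels solid at about 70 mm depth. I'll back off gently and look, to tell home from a jam.

{"api": "step_arm", "payload": {
  "plan": [
    {"grip": 0,"slide": [0,0,0.001],"spin": 0},
    {"grip": 0,"slide": [0,0,0.002],"spin": 0},
    {"grip": 0,"slide": [0,0,0.006],"spin": 0},
    {"grip": 0,"slide": [0,0,0.02],"spin": 0},
    {"grip": 0,"slide": [0,-0.03,0.03],"spin": 0},
    {"grip": 0,"slide": [0,-0.04,0.03],"spin": 0},
    {"grip": 0,"slide": [0,-0.04,0.03],"spin": 0},
    {"grip": 0,"slide": [0,0,0],"spin": 0}
  ]
}}

```text
time_s: 12.58
ee_pos: [0.3907, 0.1842, 0.1099]
eef_rot: [-1.579, -0.004, 1.505]
force: [1.1, -0.5, 0.4]
grip_width: 0.0469
```

```bash
python3 - <<'E'
from h import *
tool((.498,.1756,.0075),1.505)
for n in ['top','scene']:
    cv2.imwrite(f'pics/{n}9.png',cams.camera(n))
im=cv2.imread('pics/top9.png')
cv2.imwrite('pics/o9.png',cv2.resize(im[110:215,185:325],None,fx=5.5,fy=5.5,interpolation=cv2.INTER_CUBIC))
im=cv2.imread('pics/scene9.png')
cv2.imwrite('pics/s9.png',cv2.resize(im[170:320,200:360],None,fx=4,fy=4,interpolation=cv2.INTER_CUBIC))
E
```

```text
t 12.58 pos [0.3907 0.1842 0.1099] rot [-1.5793 -0.0039  1.5046] F [ 1.1 -0.5  0.4] w 0.0469
slide [-0.0014  0.1024 -0.1076] spin -0.02
```

View pics/o9.png

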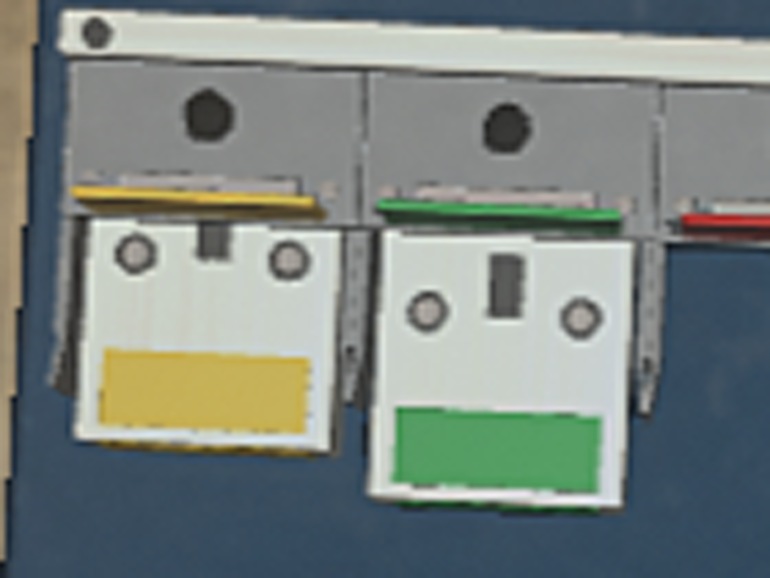

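View pics/s9.png

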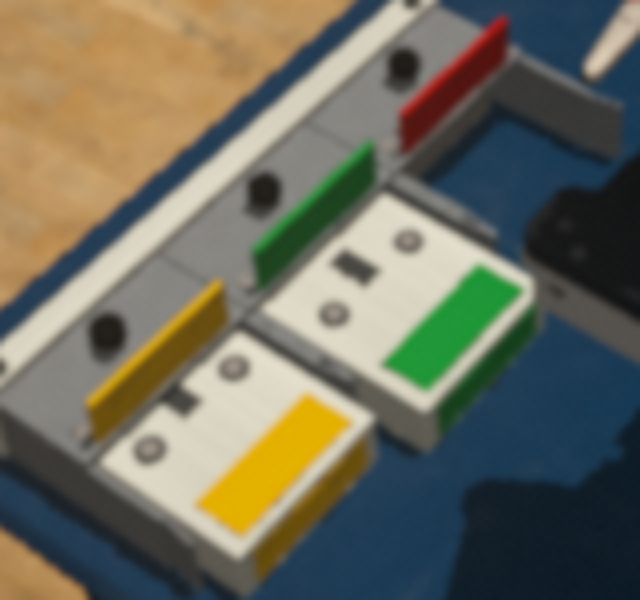

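```bash
python3 - <<'E'
from h import *
f=lambda u,v,z=.032:ray('top',((u+.5)/5.5-.5+185,(v+.5)/5.5-.5+110),z)[:2]
bay=np.array([.540,.1726]);X=np.array([np.cos(.066),-np.sin(.066)]);Y=np.array([-X[1],X[0]])
for a,b in [((368,495),(623,508)),((75,437),(332,452))]:
    L,R=f(*a),f(*b);m=(L+R)/2;d=L-R
    print(L,R,'w',np.linalg.norm(d),'yaw',np.arctan2(d[1],d[0])-np.pi/2,'rear in bay',(m-bay)@X,(m-bay)@Y,'nose',(m-bay)@X+.104)
for n,p in [('mouthL',(350,402)),('mouthR',(646,414))]:
    q=f(*p,.037);print(n,(q-bay)@X,(q-bay)@Y)
for p in [(378,203),(620,215)]:
    q=f(*p,.069);print('tag',(q-bay)@X,(q-bay)@Y)
for a,b in[((383,240),(370,490)),((635,250),(623,500))]:
    d=f(*a)-f(*b);print('edge yaw',np.arctan2(d[1],d[0]))
# holes positions
E
```

```text
[0.51184672 0.21715345] [0.50568594 0.1312399 ] w 0.08613415958944104 yaw -0.07158658297479947 rear in bay -0.0312709741058666 -0.0004667300387367664 nose 0.0727290258941334
[0.53350518 0.31561231] [0.52668082 0.22916667] w 0.08671459401438074 yaw -0.07878060222058347 rear in bay -0.01646675858701743 0.09891883575327984 nose 0.08753324141298256
mouthL -0.0003251985730172562 0.04978042784044262
mouthR 0.000213976246638994 -0.0499131585910773
tag 0.06184696058387986 0.03989050145130621
tag 0.061640002592750105 -0.0392829888440646
edge yaw -0.05990724787710131
edge yaw -0.06474177929017767
```

The top view puts the nose about 72.7 mm in (plate end range 70–90 mm), off centre by 0.5 mm and with yaw within 0.006 rad of the bay, so it can't be wedged. I'll do a second gentle press to confirm it is solid at the same place.

{"api": "step_arm", "payload": {
  "plan": [
    {"grip": 0,"slide": [0,0.02,-0.014],"spin": 0},
    {"grip": 0,"slide": [0,0.02,-0.014],"spin": 0},
    {"grip": 0,"slide": [0,0.02,-0.014],"spin": 0},
    {"grip": 0,"slide": [0,0.02,-0.014],"spin": 0},
    {"grip": 0,"slide": [0,0.0215,-0.014],"spin": 0},
    {"grip": 0,"slide": [0,0,-0.014],"spin": 0},
    {"grip": 0,"slide": [0,0,-0.014],"spin": 0},
    {"grip": 0,"slide": [0,0,-0.004],"spin": 0},
    {"grip": 0,"slide": [0,0,0],"spin": 0}
  ]
}}

```text
time_s: 13.43
ee_pos: [0.4933, 0.1757, 0.0012]
eef_rot: [-1.57, 0.001, 1.503]
force: [-0.5, 0.7, 0.4]
grip_width: 0.0468
```

{"api": "step_arm", "payload": {
  "plan": [
    {"grip": 0,"slide": [0,0,-0.001],"spin": 0},
    {"grip": 0,"slide": [0,0,-0.001],"spin": 0}
  ]
}}

```text
time_s: 13.6
ee_pos: [0.4943, 0.176, 0.0021]
eef_rot: [-1.57, 0.0, 1.503]
force: [0.4, -0.4, -0.4]
grip_width: 0.0467
```

{"api": "step_arm", "payload": {
  "plan": [
    {"grip": 0,"slide": [0,-0.0055,-0.001],"spin": 0},
    {"grip": 0,"slide": [0,0,-0.0005],"spin": 0},
    {"grip": 0,"slide": [0,0,0],"spin": 0}
  ]
}}

```text
time_s: 13.85
ee_pos: [0.4967, 0.1761, 0.0086]
eef_rot: [-1.572, -0.0, 1.504]
force: [0.1, -0.3, -0.5]
grip_width: 0.0468
```

{"api": "step_arm", "payload": {
  "plan": [
    {"grip": 0,"slide": [0,0,-0.0007],"spin": 0}
  ]
}}

```text
time_s: 13.93
ee_pos: [0.4971, 0.1759, 0.0083]
eef_rot: [-1.571, -0.0, 1.504]
force: [1.1, -0.7, -0.2]
grip_width: 0.0473
```

{"api": "step_arm", "payload": {
  "plan": [
    {"grip": 0,"slide": [0,0,-0.0007],"spin": 0}
  ]
}}

```text
time_s: 14.02
ee_pos: [0.4976, 0.1759, 0.0081]
eef_rot: [-1.57, 0.0, 1.504]
force: [-7.5, 0.4, 6.8]
grip_width: 0.047
```

{"api": "step_arm", "payload": {
  "plan": [
    {"grip": 0,"slide": [0,0,-0.0005],"spin": 0}
  ]
}}

```text
time_s: 14.1
ee_pos: [0.4976, 0.1759, 0.0081]
eef_rot: [-1.569, 0.0, 1.504]
force: [-10.1, 1.0, 8.6]
grip_width: 0.0468
```

It touched at x = 0.4975 and went solid there without moving, the same place as before. I'll retreat and hand in.

{"api": "step_arm", "payload": {
  "plan": [
    {"grip": 0,"slide": [0,0,0.001],"spin": 0},
    {"grip": 0,"slide": [0,0,0.002],"spin": 0},
    {"grip": 0,"slide": [0,0,0.006],"spin": 0},
    {"grip": 0,"slide": [0,0,0.02],"spin": 0},
    {"grip": 0,"slide": [0,-0.03,0.03],"spin": 0},
    {"grip": 0,"slide": [0,-0.04,0.03],"spin": 0},
    {"grip": 0,"slide": [0,-0.03,0.03],"spin": 0},
    {"grip": 0,"slide": [0,0,0],"spin": 0},
    {"grip": 0,"slide": [0,0,0],"spin": 0},
    {"grip": 0,"slide": [0,0,0],"spin": 0}
  ]
}}

```text
time_s: 14.93
ee_pos: [0.3858, 0.1834, 0.1]
eef_rot: [-1.571, -0.0, 1.504]
force: [0.2, -0.1, -0.8]
grip_width: 0.0468
```

```bash
python3 - <<'E'
from h import *
tool((.498,.1756,.0075),1.505)
im=cams.camera('top')
d=cv2.absdiff(im,cv2.imread('pics/top9.png'))[110:215,185:325].max(2);print((d>40).sum())
d=cv2.absdiff(im,cv2.imread('pics/top0.png')).max(2)
print('yellow',(d[150:195,195:247]>40).sum(),'pliers',(d[145:180,370:455]>40).sum())
cv2.imwrite('pics/o10.png',cv2.resize(im[110:215,185:325],None,fx=5.5,fy=5.5,interpolation=cv2.INTER_CUBIC))
E
```

```text
t 14.93 pos [0.3858 0.1834 0.1   ] rot [-1.5711 -0.      1.5036] F [ 0.2 -0.1 -0.8] w 0.0468
slide [-0.0002  0.0925 -0.1125] spin -0.08
0
yellow 0 pliers 0
```

View pics/o10.png

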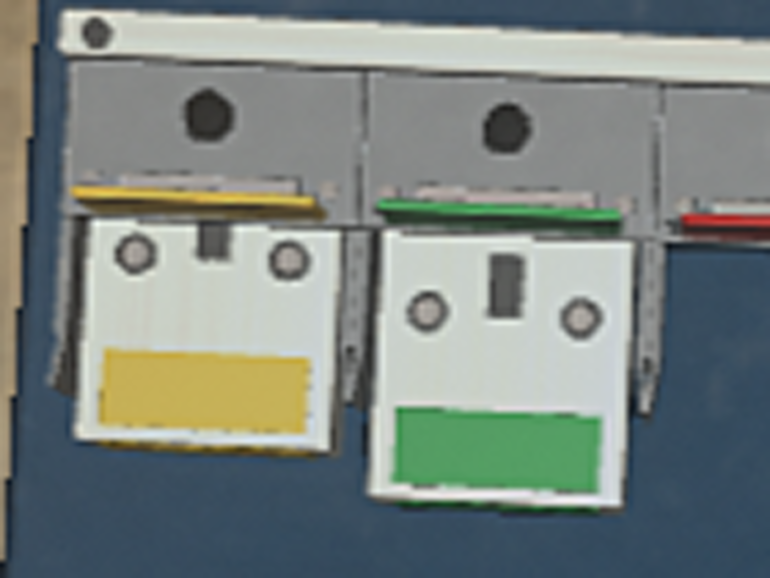

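The picture is unchanged from before the second press: the green block stands straight in its bay, and the yellow block and pliers haven't moved.

```bash
python3 -c "
from station import hand_in
print(hand_in())"
```

```text
the job is handed in; nothing more can be done
None
```

The green-marked block is in the green-tagged bay and pressed home, and I handed the job in at about 15 s. The robot gave no verdict.

**What I did:** I gripped the block lightly (8 N), turned it in line with the bay and slid it about 30 mm in. I then let go and pushed its rear face with the half-open fingers until it went solid, and backed the arm clear.

**Last checks:**
- **Position:** the top camera puts the nose about 72.7 mm in (good to about 2 mm). It is 0.5 mm off the centre line and within about 0.01 rad of the bay's direction.
- **Pressed home:** the block stopped with the finger tips at x ≈ 0.498 m, and the push reading rose from 2–4 N to 12.7 N. A second gentle press touched and went solid at the same place (10 N), so the block had not sprung back.
- **Yellow block and pliers:** the pictures show no change for either since the start.

**Problems and limits:**
- The first two moves were refused because of a wrong row format, so nothing moved.
- Part of the push read about 8 N because the fingers were also pressing down on the block. Easing them up dropped it to 2–3 N.
- Finger position alone put the nose about 70 mm in, against 72.7 mm from the camera. Both mean the stop plate is near the front of its 66–86 mm range.
- The plate is hidden under the hood, so that it is fully in is judged only from the solid feel and the depth.

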